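Release a plug-in module and catch it with the other finger

TASK

Press the yellow release button on the grey cradle with one fingertip, with the other finger ready over the runway, so that the blue-topped radio module which the spring throws out is caught against that finger before it shoots off the red-marked end of the runway. Do not pinch, lift or tip the module, leave the other things on the bench where they are, and finish while still holding the popped-out module back with the finger.

Things in the scene. Friction and masses are not known exactly. Their poses are not given: they have to be found in the camera images.
- cradle: Grey fixed cradle; origin at bench level, z up. Level runway along own y on x = 0: deck 25 mm above bench, 39 mm between rails 8 mm high, 4 mm thick. Modules are thrown towards +y; deck ends open with a red stripe at y = +57 mm. Dark spring housing, 30 mm above deck, at y -115 to -80 mm. Button beside the runway at x = +58, y = +27 mm.
- latch (a joint): Travel of the yellow button, m: 0 = up (latched), 0.009 = fully down on a hard stop. A brass tab 6 mm above the deck, fixed to the button, holds the lower front edge of the module, sinks with the button and lets go at about 5 to 6 mm. Pressing takes about 2 to 5 N; the button stays down where it is left.
- button_top (a point): Centre of the top of the yellow button cap, 26 mm across; moves with it. 46 mm above the bench when up, 37 mm when fully down: then 12 mm above the deck and 4 mm above the rails, so a second finger as long as the pressing one hangs clear over the deck, yet well below the module's top.
- catch_point (a point): Fixed point on the deck, on the runway's centre line, straight across from the button (58 mm from the button's axis along the cradle's own -x), 32 mm in front of the latched module's front face. A good spot to hang the catching finger over.
- runway_end (a point): Fixed point at deck height on the centre line at the open, red-striped end of the runway; the latched module's front face is 62 mm away from it.
- module: Loose blue-topped aluminium module, 36 (own x) by 50 (own y, along the runway) by 40 mm high, about 0.12 kg; origin at the centre of its underside. Latched: on the deck, origin at cradle y = -30 mm. A spring pusher behind it (4.5 N, 2.5 N at the end of its 45 mm stroke) throws it to cradle +y in about 0.1 s when the latch lets go; uncaught it flies off the end.
- spare: Bystander: loose spare module, same size and shape with a green top, standing on the bench. Origin at the centre of its underside.
- screwdriver: Bystander: loose screwdriver with red handle, 150 mm long, lying on the bench along its own x.
- cup: Bystander: loose grey plastic cup, 60 mm across, 50 mm high, standing on the bench. Origin at the centre of its underside.

How it is judged:
On the way, in this order (a step that is already met when the one before it is completed fails the run):
1. the release button is being pressed down (more than 3 mm) (value of joint latch above 0.003 m).
2. the module has popped out at least 7 mm and is held back by a finger on the runway (y of module in the frame of cradle between -0.023 and 0.028 m and contact force between the fingers and module above 0.3 N), for 0.3 s.
At the end, for the whole second after the job is handed in: The button has been pressed (more than 4 mm down), and the module stands upright (within 0.15 rad) at rest on the runway deck (within 4 mm in height), 7 to 58 mm out from its latched place, with a finger bearing on it with more than 0.3 N, through the last second (all of step 2 and value of joint latch above 0.004 m and z of module in the frame of cradle between 0.021 and 0.029 m and angle between module's own z axis and vertical below 0.15 rad and linear speed of module below 0.02 m/s); the arm keeps its last pose, push and grip.
It fails at once if the module slides past the end of the runway (y of module in the frame of cradle above 0.032 m).
It fails at once if the module is lifted off the deck (more than 6 mm) (z of module in the frame of cradle above 0.031 m).
It fails at once if the module is tipped (angle between module's own z axis and vertical above 0.35 rad).
It fails at once if the spare module, the screwdriver or the cup is moved more than 20 mm (distance of any of spare, screwdriver, cup from where it was at the start of the episode above 0.02 m).
It also fails if it takes over 29 s, if anything falls off the work surface, if the arm or the gripper's body presses on something with over 40 N, if the wrist force passes 120 N, or if a joint passes its speed limit or range.

ROBOT

A 7-joint arm with a two-finger parallel gripper is mounted at the origin on the work surface. World frame = base frame: x ahead of the robot, y to its left, z up, the work surface at z = 0. Lengths are in m, angles in rad, forces in N, time in s.
With the tool pointing down it reaches from about 0.4 to 0.75 m from the base axis. Payload 19.5 kg.
Tool frame: the origin (TCP) lies midway between the tips of the shut fingers; the grasp point (between the pads) lies 19 mm behind it; z points along the fingers, y is the direction in which the jaws open and shut (so a half turn about z gives the same grasp; the last joint's range is limited). The gripper opens to 85 mm and grips with 20 to 120 N. Pads are 22 mm wide; open, the fingers measure 114 mm over their backs; the gripper's body (76 mm by 85 mm) begins 54 mm behind the grasp point. The pads swing forward as they close: fully open they stand 13 mm farther back than shut.
Start: joints at [-1.334, 0.707, -0.028, 1.485, 0.022, 0.951, -0.075], TCP at [0.158, 0.553, 0.194] pointing down, gripper open.
Joint ranges: [-2.71, 2.71], [-0.32, 2.16], [-1.57, 1.52], [0, 2.45], [-1.46, 4.6], [0, 2.02], [-2.83, 2.83]. Speed limits (rad/s): [1.89, 1.89, 2.57, 2.57, 3.01, 3.01, 3.01].

INTERFACE

Orientations are given as a unit quaternion [w, x, y, z].
In Python, from plant import monitor, vision, workorder, nets gives the robot as it stands.
- The arm moves only by the shell command python3 -m crank 'ROWS' [FORCE]. ROWS is JSON, one flat list of numbers, 5 for each row, row after row: the shift along the world's x, y, z in cm, then the turn about the world's z in rad, then the opening in per cent of the stroke, from 0 (shut) to 100 (fully open). In form: [tx, ty, tz, twist, jaw, tx, ty, tz, twist, jaw, ...]. A call has 1 to 5 rows; each row shifts and turns the commanded pose from where the row before left it; what a row does not reach is not made up. A row lasts 1/12 s, in which the tool goes at most 41.7 mm and 7.16 degrees, less where a joint would pass 70% of its speed; a pose out of reach is approached as far as the arm can. A call is refused whole if a number of a shift passes 4.17 or a number of a turn 0.125, either way. A call with a gripper value outside its range is refused whole. The fingers move at their own pace and stop on an object; FORCE is the grip in N (left out, the last holds). Time passes only in rows, so rows that do not move let the fingers close. It gives the time, the measured TCP pose, the force and the opening at its end, in the units of the state.
- monitor.get_state(): the state, without advancing time (a new reading comes with each control period).
- vision.get_image(name): name is "scene" or "top"; returns the picture (384x512x3 uint8, red, green, blue); there is no depth.
- vision.camera_model(name): a dict with "mtx" (3x3 intrinsics, pixels), "dist" ([k1, k2, p1, p2, k3] as OpenCV has them; the pictures are not rectified), "rvec" (rotation vector, rad) and "tvec" (3), from world to camera coordinates, as OpenCV has them. Camera axes: x right, y down, z forward; pixel columns grow to the right and rows downward; lengths in m; the calibration is good to about 2 mm. A picture is of the moment at which its call begins. camera_model takes no time and is no camera call.
- workorder.finish_job(): hands the job in, once; it reports no verdict.
Trained networks look in the newest picture that a camera, given by its name, has taken for a name from the list of things; names that differ only in an ending like _2 or _b are one class to them, and where a whole thing is asked for, a point or a joint stands for the part that bears it (a point fixed in the world has none). Each returns a list of dicts, best first, with "confidence" (0 to 1); they miss things now and then, are a little off and sometimes report something else, mostly with a low value. They report only what shows in the picture. A call takes as long as a camera call.
- nets.regions_of(camera, label): "pixels" (384x512 bool, what is visible of it) and "rect" ([left, top, width, height] in pixels, round what is visible of it).
The state is a dict: "clock": time; "qpos": joint angles; "qvel": joint speeds; "effort": joint torques, N m; "tool_pos": TCP position; "tool_rot": TCP orientation; "force": force on the tool from outside, world axes, zero at the start; "wrist_torque": the same for the moment, N m; "finger_gap": opening from 0.0 (shut) to 1.0 (fully open).
Only numpy, scipy, OpenCV 4.12 (cv2) and the standard library are available. Lean on these libraries where they do the work, as an engineer would, in place of code of your own. Each camera call takes 0.05 s, during which the arm holds its last target.

## Working session

There is one attempt and no reset: what is moved stays moved. The work goes in short steps, Python scripts to look and compute and a shell command to move; the robot and the scene stay as the last step left them, time stands still between calls to the robot, and variables do not carry over. Pictures are saved under pics/ and viewed, and the job is handed in when it is done.

```bash
mkdir -p pics; ls; python3 - <<'E'
from plant import monitor, vision
import cv2
print(monitor.get_state())
for n in ("scene","top"):
    im=vision.get_image(n); cv2.imwrite(f"pics/{n}0.png",cv2.cvtColor(im,cv2.COLOR_RGB2BGR)); m=vision.camera_model(n); print(m)
E
```

```text
pics
{'clock': 0.0, 'qpos': array([-1.33366475,  0.70707675, -0.02763204,  1.48500872,  0.02200225,
        0.95089312, -0.07549317]), 'qvel': array([ 0.00203769,  0.00022373,  0.00064936,  0.00101202, -0.00083584,
       -0.00050855, -0.00019112]), 'effort': array([-3.64228017e-04, -8.83209944e+01,  1.23440623e+00, -2.36176693e+01,
        1.68031035e-02,  6.12811418e-03, -2.03671209e-05]), 'tool_pos': array([0.15816988, 0.55249861, 0.19374013]), 'tool_rot': array([-6.18963226e-05,  1.38954742e-01,  9.90298584e-01, -5.38208238e-04]), 'force': array([-0.66013431,  0.22045975,  0.4810504 ]), 'wrist_torque': array([-0.02119572,  0.02369462,  0.0201229 ]), 'finger_gap': 0.9981243735138704}
{'mtx': array([[458.5793968 ,   0.        , 260.88215172],
       [  0.        , 458.5793968 , 191.18751639],
       [  0.        ,   0.        ,   1.        ]]), 'dist': array([-0.03875751,  0.        ,  0.        ,  0.        ,  0.        ]), 'rvec': array([ 2.4003819 ,  0.99591273, -0.27625035]), 'tvec': array([-0.44645138, -0.29086125,  1.12596161])}
{'mtx': array([[398.24630399,   0.        , 256.63104337],
       [  0.        , 398.24630399, 193.06746068],
       [  0.        ,   0.        ,   1.        ]]), 'dist': array([-0.0464336,  0.       ,  0.       ,  0.       ,  0.       ]), 'rvec': array([ 2.15083395, -2.09351598,  0.20515422]), 'tvec': array([0.06392428, 0.56478418, 0.86003773])}
```

View pics/scene0.png

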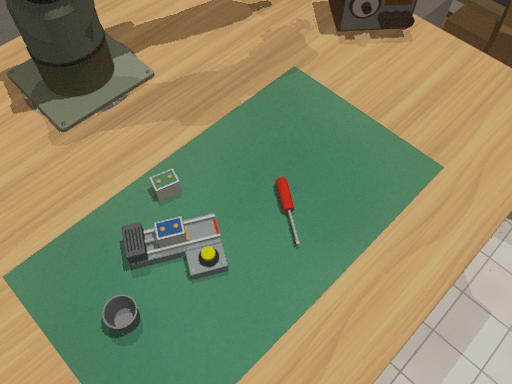

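View pics/top0.png

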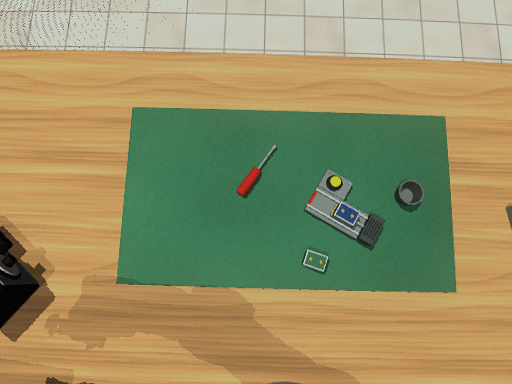

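```bash
cat > h.py <<'E'
from plant import monitor, vision, nets
import cv2, numpy as np
from scipy.optimize import least_squares
def proj(n,P):
    m=vision.camera_model(n)
    return cv2.projectPoints(np.asarray(P,float).reshape(-1,3),m['rvec'],m['tvec'],m['mtx'],m['dist'])[0].reshape(-1,2)
def ray(n,uv,z):
    m=vision.camera_model(n); R=cv2.Rodrigues(m['rvec'])[0]
    p=cv2.undistortPoints(np.array([[uv]],float),m['mtx'],m['dist'])[0,0]
    d=R.T@np.array([p[0],p[1],1]); c=-R.T@m['tvec']
    return c+d*(z-c[2])/d[2]
def blob(im,lo,hi,box=None):
    h=cv2.cvtColor(im,cv2.COLOR_RGB2HSV); k=cv2.inRange(h,lo,hi)
    n,l,s,c=cv2.connectedComponentsWithStats(k)
    o=sorted(range(1,n),key=lambda i:-s[i,4])[:3]
    return [(s[i].tolist(),c[i].round(2).tolist()) for i in o]
E
python3 - <<'E'
from h import *
for n in ("scene","top"):
    im=vision.get_image(n)
    for nm,lo,hi in (("yellow",(25,150,120),(35,255,255)),("blue",(100,120,80),(125,255,255)),("red",(0,170,120),(6,255,255))):
        print(n,nm,blob(im,lo,hi))
    for lab in ("module","cradle","button_top","spare","cup","screwdriver"):
        for r in nets.regions_of(n,lab)[:2]:
            ys,xs=np.nonzero(r["pixels"]); print(n,lab,round(r["confidence"],2),r["rect"],xs.mean().round(2),ys.mean().round(2))
    x0,y0=(110,160) if n=="scene" else (290,150)
    c=cv2.resize(im[y0:y0+120,x0:x0+130],None,fx=6,fy=6,interpolation=cv2.INTER_NEAREST)[:600]
    cv2.imwrite(f"pics/{n}z.png",cv2.cvtColor(cv2.resize(im[y0:y0+120,x0:x0+130],None,fx=5,fy=5,interpolation=cv2.INTER_CUBIC),cv2.COLOR_RGB2BGR))
E
```

```text
scene yellow [([201, 247, 15, 13, 149], [207.75, 252.89])]
scene blue [([157, 219, 25, 18, 262], [168.77, 227.36])]
scene red [([277, 177, 17, 33, 330], [284.45, 192.76]), ([213, 219, 6, 14, 30], [215.63, 225.77])]
scene module 0.85 [157.5, 218.2, 27.2, 30.9] 170.28 232.22
scene cradle 0.92 [119.5, 214.4, 106.9, 63.9] 178.52 246.84
scene button_top 0.71 [183.7, 228.7, 30.9, 31.9] 204.6 250.82
scene spare 0.75 [151.6, 170.7, 27.8, 30.3] 165.85 184.43
scene cup 0.81 [99.9, 296.7, 36.4, 38.7] 121.05 313.47
scene cup 0.27 [150.4, 170.4, 31.1, 32.5] 165.65 184.25
scene screwdriver 0.98 [273.9, 176.8, 25.7, 68.9] 285.02 198.75
scene screwdriver 0.64 [124.4, 215.5, 100.5, 63.9] 179.07 246.93
top yellow [([330, 176, 11, 11, 94], [335.13, 180.95])]
top blue [([336, 204, 22, 19, 202], [346.86, 213.02])]
top red [([237, 167, 23, 28, 255], [248.06, 180.78]), ([308, 192, 9, 12, 31], [311.84, 197.42])]
top module 0.51 [330.7, 175.4, 11.1, 13.8] 334.94 181.55
top cradle 0.56 [304.6, 169.9, 79.4, 77.5] 341.55 208.75
top button_top 0.47 [329.7, 176.6, 12.1, 12.5] 334.81 181.81
top spare 0.84 [301.6, 248.3, 28.4, 24.3] 314.41 259.8
top cup 0.57 [392.5, 179.1, 32.3, 24.6] 408.77 192.66
top screwdriver 0.93 [238.4, 143.7, 34.6, 51.8] 252.4 176.56
```

View pics/scenez.png

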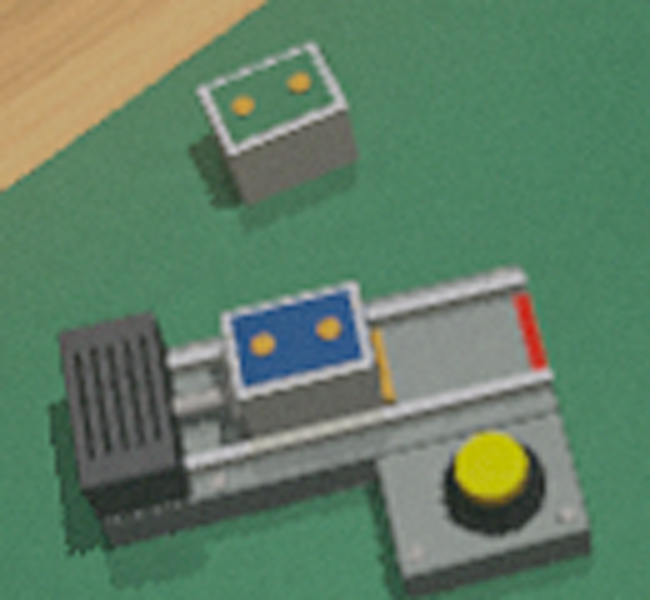

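View pics/topz.png

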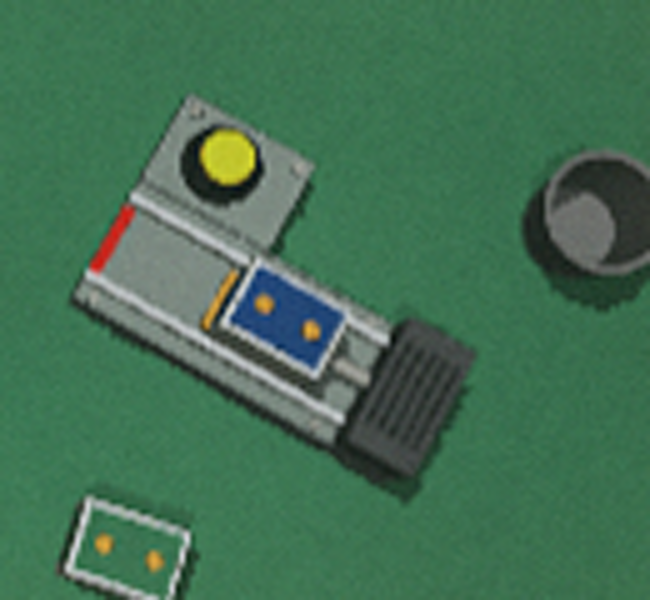

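```bash
python3 - <<'E'
from h import *
L=[((.058,.027,.046),{"scene":(207.75,252.0),"top":(335.13,180.95)}),
   ((0,-.030,.065),{"scene":(169.5,227.5),"top":(346.6,213.2)}),
   ((0,.0555,.025),{"scene":(215.8,226.),"top":(311.84,197.42)})]
def W(p,q):
    c,s=np.cos(p[2]),np.sin(p[2]); return np.array([p[0]+c*q[0]-s*q[1],p[1]+s*q[0]+c*q[1],q[2]])
for cams in (("scene","top"),("scene",),("top",)):
    f=lambda p:np.concatenate([(proj(n,W(p,q))[0]-np.array(o[n])) for q,o in L for n in cams])
    best=min((least_squares(f,[.4+0*a,.35,a],) for a in (-2,-.5,1,2.5)),key=lambda r:r.cost)
    p=best.x; print(cams,p.round(4),best.fun.round(2), "button",W(p,L[0][0]).round(4),"catch",W(p,(0,.027,.025)).round(4))
for n,uv in (("scene",(165.8,180)),("top",(316,260.5))): print("spare",ray(n,uv,.04).round(3))
for n,uv in (("top",(410,193)),("scene",(121.5,307))): print("cup",ray(n,uv,.05).round(3))
E
```

```text
('scene', 'top') [ 0.5367 -0.1018 -0.4991] [ 0.14 -1.23  1.08 -0.96 -0.56 -1.38  1.53 -0.95  0.77 -0.94  0.55 -0.72] button [ 0.6006 -0.1058  0.046 ] catch [ 0.5496 -0.0781  0.025 ]
('scene',) [ 0.5384 -0.1037 -0.4911] [ 0.21 -0.09 -0.76 -0.    0.58  0.05] button [ 0.6023 -0.1073  0.046 ] catch [ 0.5512 -0.0799  0.025 ]
('top',) [ 0.5345 -0.0991 -0.5094] [ 0.2  -0.05  0.27  0.09 -0.49 -0.05] button [ 0.5983 -0.1038  0.046 ] catch [ 0.5477 -0.0755  0.025 ]
spare [ 0.424 -0.061  0.04 ]
spare [ 0.414 -0.059  0.04 ]
cup [ 0.574 -0.277  0.05 ]
cup [ 0.578 -0.278  0.05 ]
```

```bash
python3 -m crank '[1.67,-2.58,-0.3,-0.0716,51,1.67,-2.58,-0.3,-0.0716,51,1.67,-2.58,-0.3,-0.0716,51,1.67,-2.58,-0.3,-0.0716,51,1.67,-2.58,-0.3,-0.0716,51]' 20
```

```text
clock: 1.22
tool_pos: [0.2423, 0.4225, 0.1792]
tool_rot: [0.0, 0.315, 0.949, 0.0]
force: [0.4, 1.4, 0.1]
finger_gap: 0.512
```

```bash
python3 -m crank '[1.67,-2.58,-0.3,-0.0716,51,1.67,-2.58,-0.3,-0.0716,51,1.67,-2.58,-0.3,-0.0716,51,1.67,-2.58,-0.3,-0.0716,51,1.67,-2.58,-0.3,-0.0716,51]'
```

```text
clock: 1.63
tool_pos: [0.3258, 0.2935, 0.1642]
tool_rot: [0.0, 0.479, 0.878, 0.0]
force: [0.4, 0.6, 0.7]
finger_gap: 0.511
```

```bash
python3 -m crank '[1.67,-2.58,-0.3,-0.0716,51,1.67,-2.58,-0.3,-0.0716,51,1.67,-2.58,-0.3,-0.0716,51,1.67,-2.58,-0.3,-0.0716,51,1.67,-2.58,-0.3,-0.0716,51]'
```

```text
clock: 2.05
tool_pos: [0.4094, 0.1645, 0.1491]
tool_rot: [0.0, 0.627, 0.779, 0.0]
force: [1.5, 0.7, -0.1]
finger_gap: 0.51
```

```bash
python3 -m crank '[1.66,-2.56,-0.3,-0.0716,51,1.66,-2.56,-0.3,-0.0716,51,1.66,-2.56,-0.3,-0.0716,51,1.66,-2.56,-0.3,-0.0716,51,1.66,-2.56,-0.3,-0.0716,51]'
```

```text
clock: 2.47
tool_pos: [0.4925, 0.0363, 0.1341]
tool_rot: [-0.0, 0.756, 0.655, 0.0]
force: [0.9, 0.3, -0.4]
finger_gap: 0.512
```

```bash
python3 -m crank '[1.66,-2.56,-0.3,-0.0716,51,1.66,-2.56,-0.3,-0.0716,51,1.66,-2.56,-0.3,-0.0716,51,1.66,-2.56,-0.3,-0.0716,51,1.66,-2.56,-0.3,-0.0716,51]'; python3 -m crank '[0,0,-1.5,0,51,0,0,-1.5,0,51,0,0,0,0,51]'
python3 - <<'E'
from h import *
s=monitor.get_state(); print(s["clock"],s["tool_pos"],s["tool_rot"],s["finger_gap"],s["force"])
for n in ("scene","top"):
    im=vision.get_image(n)
    x0,y0=(110,110) if n=="scene" else (270,140)
    cv2.imwrite(f"pics/{n}1.png",cv2.cvtColor(cv2.resize(im[y0:y0+120*1+60,x0:x0+160],None,fx=3.3,fy=3.3,interpolation=cv2.INTER_CUBIC),cv2.COLOR_RGB2BGR))
E
```

```text
clock: 2.88
tool_pos: [0.5754, -0.0916, 0.1191]
tool_rot: [-0.0, 0.86, 0.51, 0.0]
force: [-0.4, 0.4, -0.2]
finger_gap: 0.509
clock: 3.13
tool_pos: [0.5736, -0.0902, 0.0868]
tool_rot: [-0.001, 0.86, 0.511, -0.001]
force: [-0.5, 0.8, -0.7]
finger_gap: 0.508
3.1333 [ 0.57362247 -0.09018763  0.0868133 ] [-0.00117293  0.85967246  0.51084263 -0.00130316] 0.5083385229391401 [-0.48829957  0.84590297 -0.69242937]
```

View pics/scene1.png

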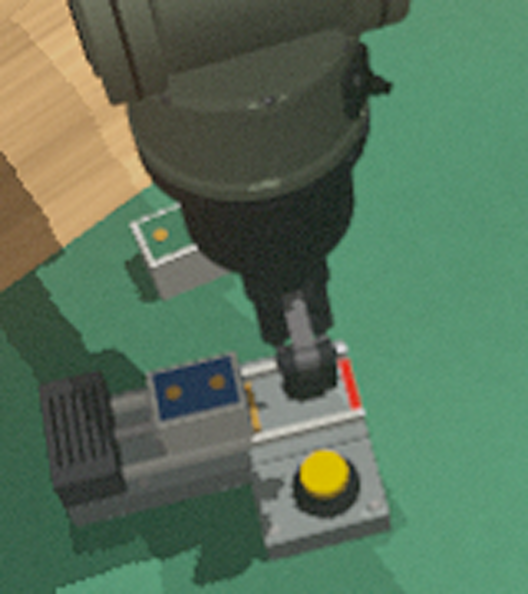

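View pics/top1.png

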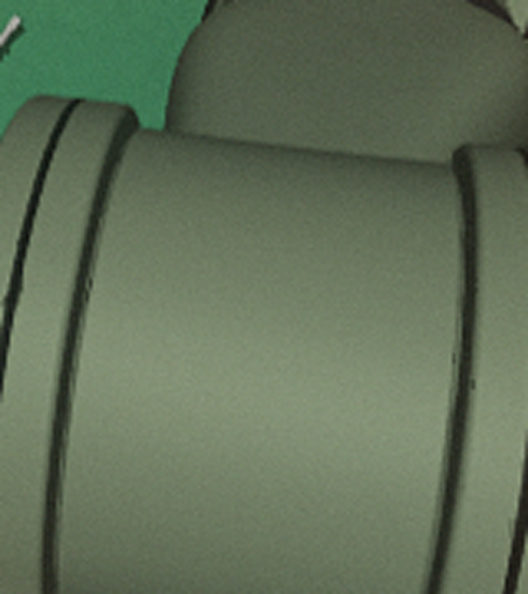

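```bash
python3 - <<'E'
from h import *
s=monitor.get_state(); t=s["tool_pos"]; u=np.array([np.cos(-.499),np.sin(-.499),0]); v=np.array([-u[1],u[0],0])
for h in (0,.006,.012):
  for a in (.0215,.036):
    P=[t+u*a+v*b+np.array([0,0,h]) for b in (-.011,.011)]
    print(h,a,((proj("scene",P)-[110,110])*3.3).round(0).tolist())
E
```

```text
0 0.0215 [[294.0, 419.0], [335.0, 408.0]]
0 0.036 [[300.0, 443.0], [342.0, 432.0]]
0.006 0.0215 [[293.0, 414.0], [334.0, 403.0]]
0.006 0.036 [[299.0, 438.0], [341.0, 427.0]]
0.012 0.0215 [[292.0, 408.0], [333.0, 398.0]]
0.012 0.036 [[298.0, 433.0], [340.0, 422.0]]
```

```bash
python3 - <<'E'
from h import *
im=vision.get_image("scene")
c=im[185:250,175:245]; c=np.clip(c.astype(float)*1.6,0,255).astype(np.uint8)
cv2.imwrite(f"pics/scene2.png",cv2.cvtColor(cv2.resize(c,None,fx=9,fy=9,interpolation=cv2.INTER_CUBIC),cv2.COLOR_RGB2BGR))
E
```

```text
(no output)
```

View pics/scene2.png

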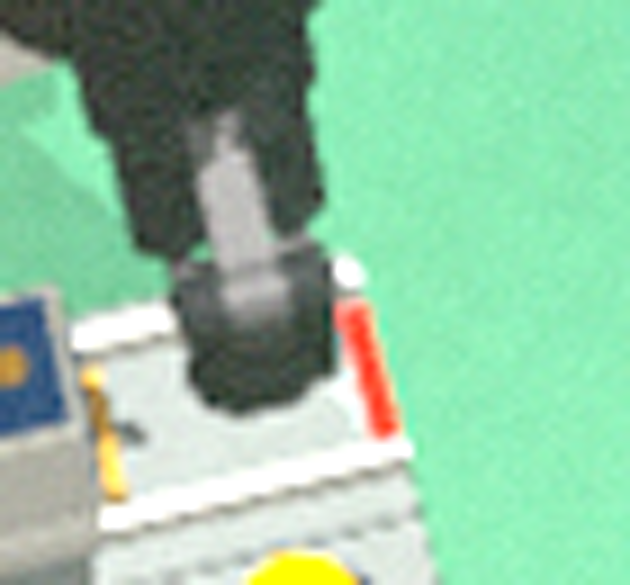

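```bash
python3 - <<'E'
from h import *
s=monitor.get_state(); t=s["tool_pos"]; u=np.array([np.cos(-.499),np.sin(-.499),0]); v=np.array([-u[1],u[0],0])
print(t)
for uv in ((196,227.5),(201,230),(208,229),(211.5,226),(211.5,214),(194.5,217)):
  for z in (.087,.093,.099): 
    d=ray("scene",uv,z)-t; print(uv,z,(d@u*1e3).round(1),(d@v*1e3).round(1))
E
```

```text
[ 0.57497459 -0.09008163  0.08990729]
(196, 227.5) 0.087 0.5 -12.4
(196, 227.5) 0.093 3.8 -12.5
(196, 227.5) 0.099 7.1 -12.5
(201, 230) 0.087 7.7 -5.1
(201, 230) 0.093 11.0 -5.2
(201, 230) 0.099 14.2 -5.3
(208, 229) 0.087 9.2 7.1
(208, 229) 0.093 12.4 6.8
(208, 229) 0.099 15.7 6.6
(211.5, 226) 0.087 5.1 14.3
(211.5, 226) 0.093 8.4 14.0
(211.5, 226) 0.099 11.6 13.7
(211.5, 214) 0.087 -18.5 19.8
(211.5, 214) 0.093 -15.0 19.5
(211.5, 214) 0.099 -11.5 19.2
(194.5, 217) 0.087 -20.9 -10.5
(194.5, 217) 0.093 -17.4 -10.6
(194.5, 217) 0.099 -13.9 -10.7
```

```bash
python3 -m crank '[0,0,0,0,100,0,0,0,0,100,0,0,0,0,100,0,0,0,0,100,0,0,0,0,100]'; python3 - <<'E'
from h import *
im=vision.get_image("scene")
c=im[165:265,165:255]; c=np.clip(c.astype(float)*1.6,0,255).astype(np.uint8)
cv2.imwrite(f"pics/scene3.png",cv2.cvtColor(cv2.resize(c,None,fx=6,fy=6,interpolation=cv2.INTER_CUBIC),cv2.COLOR_RGB2BGR))
E
```

```text
clock: 3.7
tool_pos: [0.5748, -0.0902, 0.0894]
tool_rot: [0.0, 0.86, 0.511, 0.0]
force: [0.5, -0.1, 0.9]
finger_gap: 0.996
```

View pics/scene3.png

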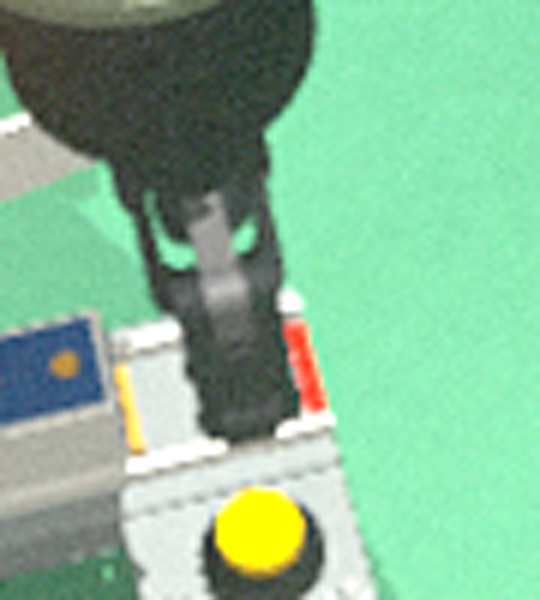

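```bash
python3 - <<'E'
from h import *
s=monitor.get_state(); t=s["tool_pos"]; u=np.array([np.cos(-.499),np.sin(-.499),0]); v=np.array([-u[1],u[0],0])
print(t,s["finger_gap"])
for uv in ((200,235.5),(206.7,238),(214.5,235)):
  for z in (.089,.095,.102,.11): 
    d=ray("scene",uv,z)-t; print(uv,z,(d@u*1e3).round(1),(d@v*1e3).round(1))
print(proj("scene",[t]),proj("scene",[t+u*.0425+[0,0,.013]]),proj("scene",[t+u*.05+[0,0,.013]]))
E
```

```text
[ 0.57475566 -0.09019815  0.08928718] 0.99993125044061
(200, 235.5) 0.089 18.9 -8.9
(200, 235.5) 0.095 22.1 -9.0
(200, 235.5) 0.102 25.8 -9.1
(200, 235.5) 0.11 30.0 -9.2
(206.7, 238) 0.089 26.8 1.1
(206.7, 238) 0.095 29.9 0.9
(206.7, 238) 0.102 33.5 0.7
(206.7, 238) 0.11 37.6 0.5
(214.5, 235) 0.089 24.9 15.3
(214.5, 235) 0.095 28.0 15.0
(214.5, 235) 0.102 31.7 14.7
(214.5, 235) 0.11 35.8 14.3
[[202.6322666  224.87327441]] [[207.45230043 242.64925876]] [[208.46452337 246.54350145]]
```

```bash
python3 -m crank '[0,-0.1,-1.2,0,60,0,0,-1.2,0,60,0,0,-1.2,0,60,0,0,0,0,60,0,0,0,0,60]'; python3 - <<'E'
from h import *
im=vision.get_image("scene")
c=im[175:275,165:255]; c=np.clip(c.astype(float)*1.6,0,255).astype(np.uint8)
cv2.imwrite(f"pics/scene4.png",cv2.cvtColor(cv2.resize(c,None,fx=6,fy=6,interpolation=cv2.INTER_CUBIC),cv2.COLOR_RGB2BGR))
print(monitor.get_state()["force"])
E
```

```text
clock: 4.17
tool_pos: [0.5746, -0.0913, 0.0531]
tool_rot: [-0.0, 0.86, 0.511, -0.0]
force: [-0.8, 0.4, 0.5]
finger_gap: 0.602
[-0.65449601 -0.40234023 -0.08942357]
```

View pics/scene4.png

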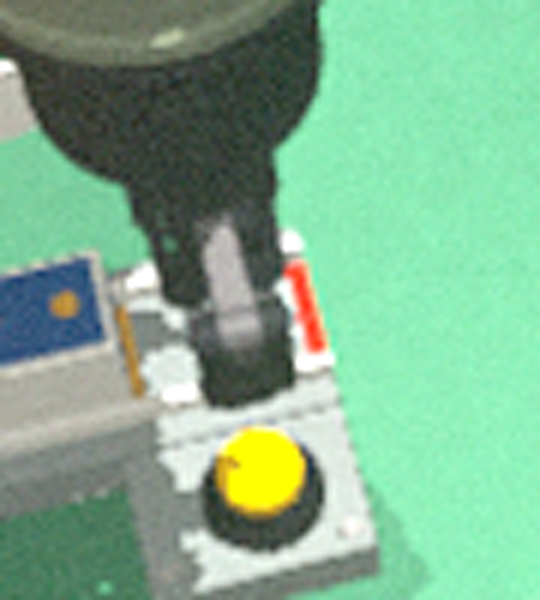

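```bash
python3 -m crank '[0,0,2,0,51,0,0,2,0.12,51,0,0,0,0.12,51,0,0,0,0.12,51,0,0,0,0.12,51]';python3 -m crank '[0,0,0,0.12,51,0,0,0,0.12,51,0,0,0,0.12,51,0,0,0,0.12,51,0,0,0,0,51]'; python3 - <<'E'
from h import *
im=vision.get_image("scene")
c=im[165:265,145:265]; c=np.clip(c.astype(float)*1.6,0,255).astype(np.uint8)
cv2.imwrite(f"pics/scene5.png",cv2.cvtColor(cv2.resize(c,None,fx=6,fy=6,interpolation=cv2.INTER_CUBIC),cv2.COLOR_RGB2BGR))
s=monitor.get_state(); t=s["tool_pos"]; q=s["tool_rot"]; print(t,q,s["finger_gap"])
a=2*np.arctan2(q[2],q[1])-np.pi/2; u=np.array([np.cos(a),np.sin(a),0]); v=np.array([-u[1],u[0],0]);print(a)
for A in (-.0215,.0215,-.036,.036):
    for h in (0,.006): print(A,h,((proj("scene",[t+u*A+v*b+[0,0,h] for b in (-.011,0,.011)])-[145,165])*6).round(0).tolist())
E
```

```text
clock: 4.63
tool_pos: [0.5752, -0.0913, 0.0945]
tool_rot: [0.001, 0.711, 0.703, 0.0]
force: [-0.3, -1.5, -0.8]
finger_gap: 0.509
clock: 5.05
tool_pos: [0.575, -0.0917, 0.0941]
tool_rot: [0.001, 0.524, 0.852, 0.0]
force: [0.5, -0.3, 0.1]
finger_gap: 0.509
[ 0.57494961 -0.09162648  0.09392598] [4.19971225e-04 5.27386822e-01 8.49625178e-01 1.45255223e-04] 0.5113244972573429
0.45975233265906645
-0.0215 0 [[258.0, 366.0], [273.0, 334.0], [287.0, 303.0]]
-0.0215 0.006 [[255.0, 356.0], [270.0, 324.0], [285.0, 293.0]]
0.0215 0 [[396.0, 409.0], [410.0, 376.0], [424.0, 345.0]]
0.0215 0.006 [[394.0, 399.0], [408.0, 367.0], [423.0, 335.0]]
-0.036 0 [[212.0, 351.0], [227.0, 320.0], [242.0, 289.0]]
-0.036 0.006 [[209.0, 341.0], [224.0, 310.0], [239.0, 279.0]]
0.036 0 [[443.0, 423.0], [457.0, 391.0], [471.0, 359.0]]
0.036 0.006 [[442.0, 414.0], [456.0, 381.0], [469.0, 349.0]]
```

View pics/scene5.png

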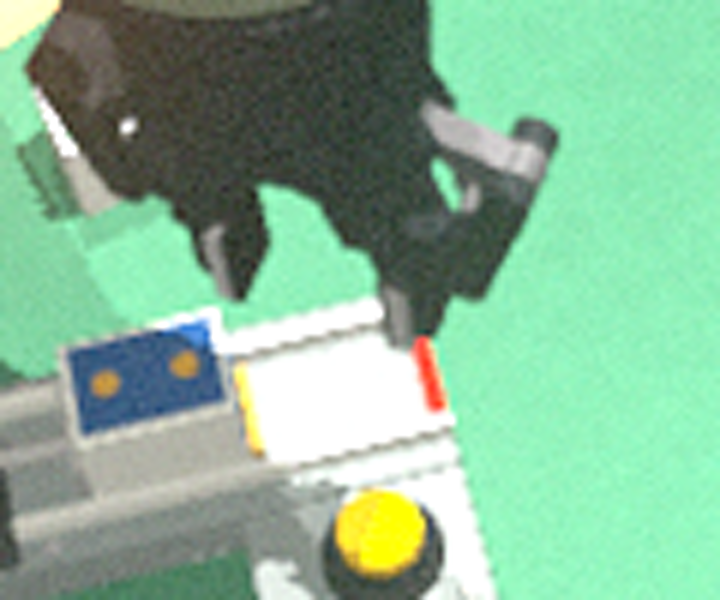

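```bash
python3 - <<'E'
from h import *
t=np.array([.5746,-.0913,.0531]); u=np.array([np.cos(-.499),np.sin(-.499),0]); v=np.array([-u[1],u[0],0])
for z in (.053,.06,.07,.08):
    d=ray("scene",(206.3,242.5),z)-t; print(z,(d@u*1e3).round(1),(d@v*1e3).round(1))
t=np.array([ 0.57495,-0.09163,0.09393]);a=.46;u=np.array([np.cos(a),np.sin(a),0]); v=np.array([-u[1],u[0],0])
for p in ((238,298),(408,345)):
  for z in (.094,.1,.11,.12):
    d=ray("scene",(145+p[0]/6,165+p[1]/6),z)-t; print(p,z,(d@u*1e3).round(1),(d@v*1e3).round(1))
m=vision.camera_model("scene");R=cv2.Rodrigues(m['rvec'])[0];print("cam",-R.T@m['tvec'])
E
```

```text
0.053 16.4 0.4
0.06 20.0 0.3
0.07 25.0 0.0
0.08 30.1 -0.2
(238, 298) 0.094 -35.8 7.8
(238, 298) 0.1 -33.7 4.9
(238, 298) 0.11 -30.2 0.1
(238, 298) 0.12 -26.7 -4.7
(408, 345) 0.094 17.2 9.4
(408, 345) 0.1 18.8 6.5
(408, 345) 0.11 21.6 1.6
(408, 345) 0.12 24.3 -3.2
cam [ 0.91053621 -0.29413441  0.79756969]
```

```bash
python3 -m crank '[0,0,0,-0.12,58,0,0,0,-0.12,58,0,0,0,-0.12,58,0,0,0,-0.12,58,0,0,0,-0.12,58]';python3 -m crank '[0,0,0,-0.12,58,0,0,0,-0.12,58,0,0,0,-0.12,58,0,0,-2,0,58,0,0,-2,0,58]'; python3 -m crank '[0,0,-0.5,0,58,0,0,0,0,58]'; python3 - <<'E'
from h import *
im=vision.get_image("scene")
c=im[175:275,165:255]; c=np.clip(c.astype(float)*1.6,0,255).astype(np.uint8)
cv2.imwrite(f"pics/scene6.png",cv2.cvtColor(cv2.resize(c,None,fx=6,fy=6,interpolation=cv2.INTER_CUBIC),cv2.COLOR_RGB2BGR))
s=monitor.get_state();print(s["tool_pos"],s["tool_rot"],s["force"])
E
```

```text
clock: 5.52
tool_pos: [0.575, -0.0912, 0.0937]
tool_rot: [0.0, 0.758, 0.653, 0.0]
force: [0.7, 0.5, -0.6]
finger_gap: 0.58
clock: 5.93
tool_pos: [0.5757, -0.0911, 0.0538]
tool_rot: [0.001, 0.861, 0.509, 0.001]
force: [1.0, -1.0, -0.3]
finger_gap: 0.581
clock: 6.1
tool_pos: [0.5743, -0.0912, 0.0476]
tool_rot: [-0.0, 0.86, 0.51, -0.001]
force: [-0.9, -0.7, 0.4]
finger_gap: 0.579
[ 0.57481027 -0.09131258  0.0485882 ] [ 9.69498985e-06  8.60144392e-01  5.10050598e-01 -1.09971994e-04] [-0.30007647  0.15439617 -0.09681015]
```

View pics/scene6.png

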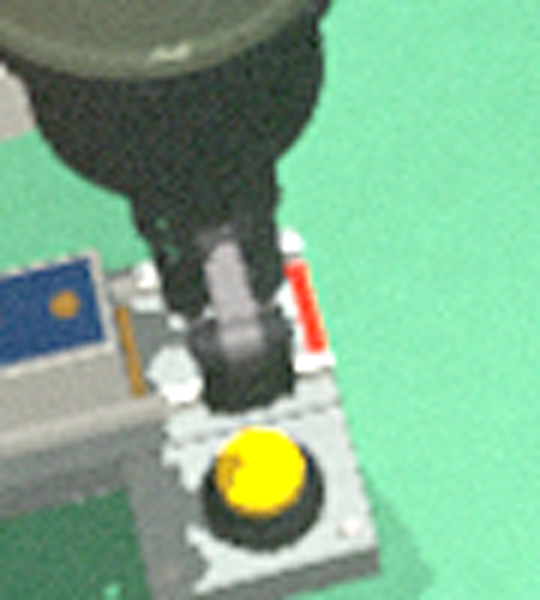

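```bash
python3 -m crank '[0.02,-0.08,-0.5,0,58,0,0,-0.2,0,58,0,0,0,0,58]'; python3 - <<'E'
from h import *
im=vision.get_image("scene")
c=im[175:275,165:255]; c=np.clip(c.astype(float)*1.6,0,255).astype(np.uint8)
cv2.imwrite(f"pics/scene7.png",cv2.cvtColor(cv2.resize(c,None,fx=6,fy=6,interpolation=cv2.INTER_CUBIC),cv2.COLOR_RGB2BGR))
s=monitor.get_state();print(s["tool_pos"],s["force"])
E
```

```text
clock: 6.4
tool_pos: [0.5751, -0.0921, 0.0413]
tool_rot: [0.0, 0.86, 0.511, 0.0]
force: [-0.0, -1.3, 0.2]
finger_gap: 0.584
[ 0.57504677 -0.09209597  0.04147021] [-0.17560915 -0.52895479 -0.4173056 ]
```

View pics/scene7.png

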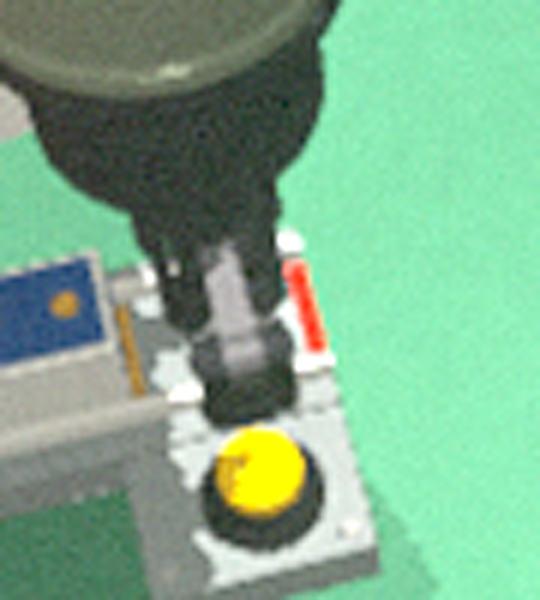

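```bash
python3 -m crank '[0.44,-0.24,-0.3,0,62,0,0,-0.3,0,62,0,0,0,0,62]'; python3 - <<'E'
from h import *
im=vision.get_image("scene")
c=im[175:275,165:255]; c=np.clip(c.astype(float)*1.6,0,255).astype(np.uint8)
cv2.imwrite(f"pics/scene8.png",cv2.cvtColor(cv2.resize(c,None,fx=6,fy=6,interpolation=cv2.INTER_CUBIC),cv2.COLOR_RGB2BGR))
s=monitor.get_state();print(s["tool_pos"],s["force"])
E
```

```text
clock: 6.7
tool_pos: [0.5793, -0.0946, 0.0346]
tool_rot: [-0.0, 0.86, 0.511, -0.0]
force: [-0.8, 0.5, -1.1]
finger_gap: 0.619
[ 0.57920069 -0.09447459  0.03483057] [ 0.00095654 -0.69028732 -0.09342541]
```

View pics/scene8.png

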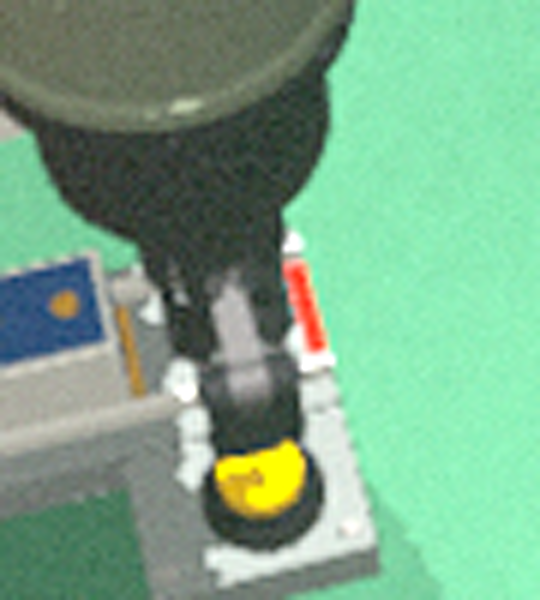

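```bash
python3 -m crank '[0,0,-0.3,0,62,0,0,0,0,62]'; python3 - <<'E'
from h import *
s=monitor.get_state();print(s["tool_pos"],s["force"])
im=vision.get_image("scene")
c=im[175:275,165:255]; c=np.clip(c.astype(float)*1.6,0,255).astype(np.uint8)
cv2.imwrite(f"pics/scene9.png",cv2.cvtColor(cv2.resize(c,None,fx=6,fy=6,interpolation=cv2.INTER_CUBIC),cv2.COLOR_RGB2BGR))
E
```

```text
clock: 6.92
tool_pos: [0.5791, -0.0943, 0.0317]
tool_rot: [-0.0, 0.86, 0.511, -0.0]
force: [-1.4, 0.5, -0.8]
finger_gap: 0.622
[ 0.57911636 -0.09434255  0.03174396] [-1.36455926  0.54224786 -0.8107144 ]
```

View pics/scene9.png

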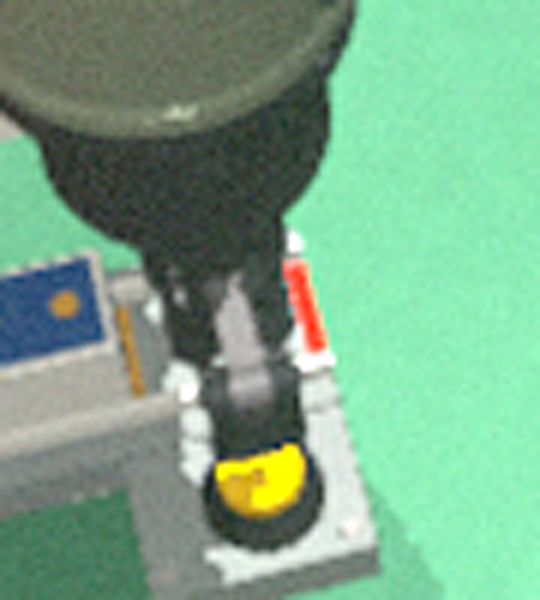

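```bash
python3 -m crank '[0.26,-0.14,0,0,62,0,0,-0.3,0,62,0,0,0,0,62]'; python3 -m crank '[0,0,-0.2,0,62,0,0,0,0,62]'
```

```text
clock: 7.22
tool_pos: [0.5819, -0.0959, 0.0287]
tool_rot: [-0.0, 0.86, 0.511, -0.0]
force: [-0.0, -0.6, -0.8]
finger_gap: 0.62
clock: 7.38
tool_pos: [0.5817, -0.0958, 0.0268]
tool_rot: [-0.0, 0.86, 0.511, -0.0]
force: [-0.3, 0.1, -1.3]
finger_gap: 0.616
```

```bash
python3 - <<'E'
from h import *
for n in ("scene","top"):
    im=vision.get_image(n)
    c=im[175:275,150:270] if n=="scene" else im[140:260,270:400]
    c=np.clip(c.astype(float)*1.6,0,255).astype(np.uint8)
    cv2.imwrite(f"pics/{n}10.png",cv2.cvtColor(cv2.resize(c,None,fx=6 if n=="scene" else 4,fy=6 if n=="scene" else 4,interpolation=cv2.INTER_CUBIC),cv2.COLOR_RGB2BGR))
E
```

```text
(no output)
```

View pics/scene10.png

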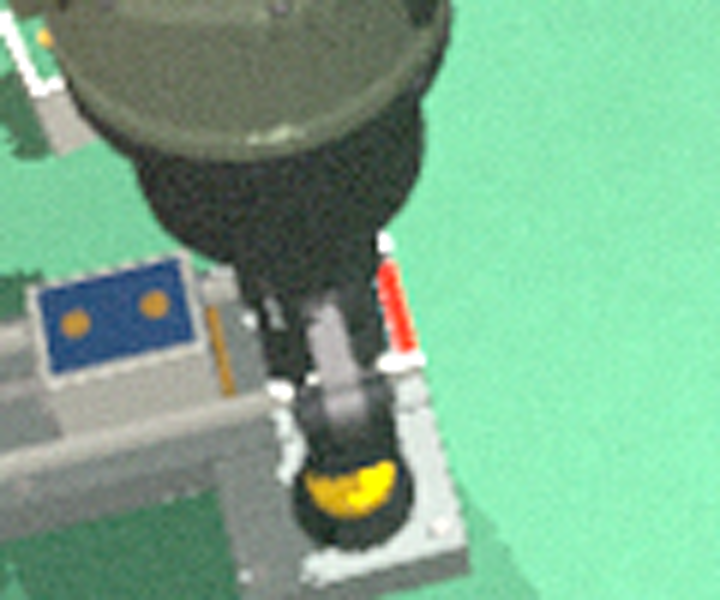

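View pics/top10.png

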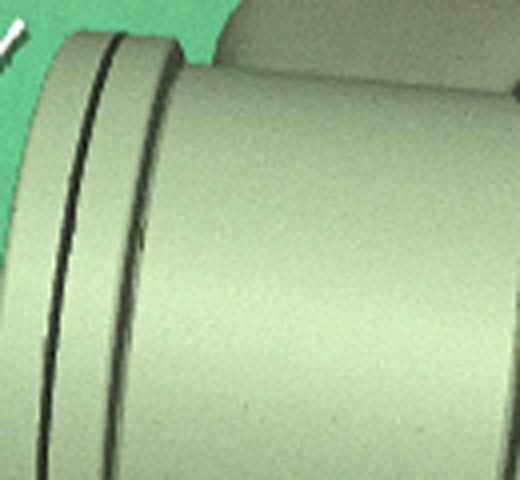

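```bash
python3 -m crank '[0,0,-0.2,0,62,0,0,0,0,62]'; python3 -m crank '[0,0,-0.2,0,62,0,0,0,0,62]'
```

```text
clock: 7.65
tool_pos: [0.5818, -0.0958, 0.0249]
tool_rot: [-0.0, 0.86, 0.511, -0.0]
force: [0.1, -0.4, -0.2]
finger_gap: 0.619
clock: 7.82
tool_pos: [0.5818, -0.0958, 0.0228]
tool_rot: [-0.0, 0.86, 0.511, -0.0]
force: [-0.5, -0.3, -0.1]
finger_gap: 0.62
```

```bash
python3 -m crank '[0,0,-0.2,0,62,0,0,0,0,62]'; python3 - <<'E'
from h import *
im=vision.get_image("scene")
c=im[175:275,150:270]
c=np.clip(c.astype(float)*1.6,0,255).astype(np.uint8)
cv2.imwrite(f"pics/scene11.png",cv2.cvtColor(cv2.resize(c,None,fx=6,fy=6,interpolation=cv2.INTER_CUBIC),cv2.COLOR_RGB2BGR))
E
```

```text
clock: 7.98
tool_pos: [0.5818, -0.0958, 0.0208]
tool_rot: [-0.0, 0.86, 0.511, -0.0]
force: [0.7, -0.1, 0.9]
finger_gap: 0.62
```

View pics/scene11.png

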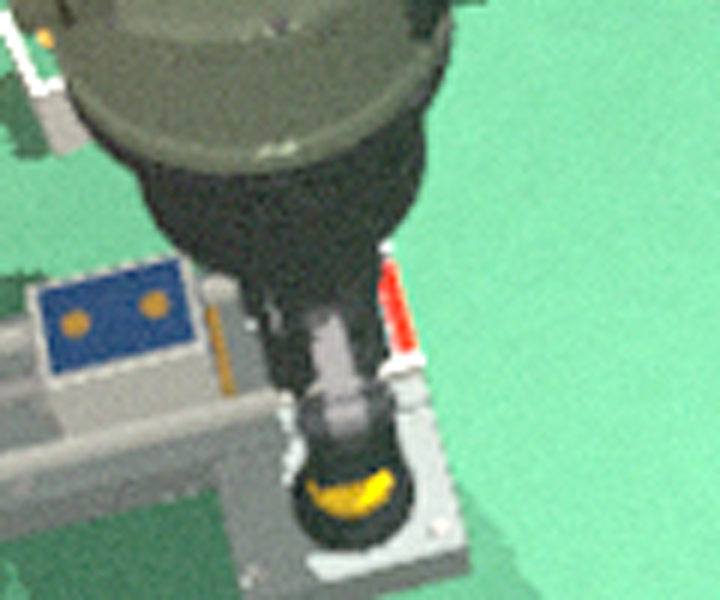

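```bash
python3 -m crank '[0,0,-0.2,0,62,0,0,0,0,62]'; python3 -m crank '[0,0,-0.2,0,62,0,0,0,0,62]'
```

```text
clock: 8.2
tool_pos: [0.5818, -0.0958, 0.0189]
tool_rot: [-0.0, 0.86, 0.511, -0.0]
force: [0.0, 0.4, 0.1]
finger_gap: 0.62
clock: 8.37
tool_pos: [0.5818, -0.0958, 0.0169]
tool_rot: [-0.0, 0.86, 0.511, -0.0]
force: [-0.6, -0.1, 0.7]
finger_gap: 0.618
```

```bash
python3 - <<'E'
from h import *
im=vision.get_image("scene")
print(blob(im,(25,150,60),(35,255,255)),blob(im,(100,120,40),(125,255,255)))
c=im[175:275,150:270]
c=np.clip(c.astype(float)*2,0,255).astype(np.uint8)
cv2.imwrite(f"pics/scene12.png",cv2.cvtColor(cv2.resize(c,None,fx=6,fy=6,interpolation=cv2.INTER_CUBIC),cv2.COLOR_RGB2BGR))
E
```

```text
[([210, 255, 4, 4, 9], [211.44, 256.67]), ([202, 257, 1, 1, 1], [202.0, 257.0])] [([157, 219, 25, 18, 254], [168.85, 227.31])]
```

View pics/scene12.png

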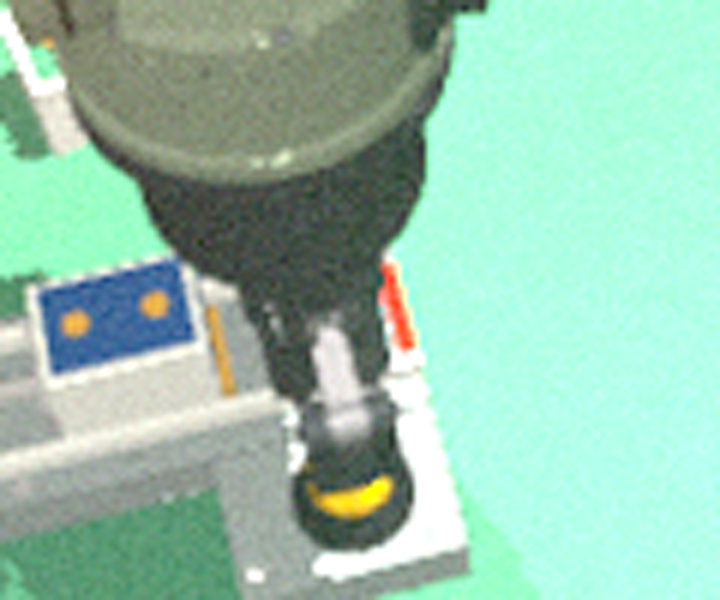

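```bash
python3 - <<'E'
from h import *
t=np.array([.5818,-.0958,.0169]); u=np.array([np.cos(-.499),np.sin(-.499),0]); v=np.array([-u[1],u[0],0])
for z in (.017,.03,.04,.046,.05,.055):
    d=ray("scene",(208.3,257.2),z)-t; print(z,(d@u*1e3).round(1),(d@v*1e3).round(1))
E
```

```text
0.017 20.2 -1.4
0.03 26.3 -1.7
0.04 30.9 -1.9
0.046 33.7 -2.0
0.05 35.6 -2.1
0.055 37.9 -2.2
```

```bash
python3 -m crank '[0,0,-0.2,0,62,0,0,0,0,62]'; python3 -m crank '[0,0,-0.2,0,62,0,0,0,0,62]'; python3 - <<'E'
from h import *
im=vision.get_image("scene")
c=im[175:275,150:270]
c=np.clip(c.astype(float)*2,0,255).astype(np.uint8)
cv2.imwrite(f"pics/scene13.png",cv2.cvtColor(cv2.resize(c,None,fx=6,fy=6,interpolation=cv2.INTER_CUBIC),cv2.COLOR_RGB2BGR))
E
```

```text
clock: 8.58
tool_pos: [0.5818, -0.0958, 0.0149]
tool_rot: [-0.0, 0.86, 0.511, -0.0]
force: [-0.5, 0.2, -0.4]
finger_gap: 0.621
clock: 8.75
tool_pos: [0.5818, -0.0958, 0.0129]
tool_rot: [-0.0, 0.86, 0.511, -0.0]
force: [-0.5, -0.1, -0.6]
finger_gap: 0.62
```

View pics/scene13.png

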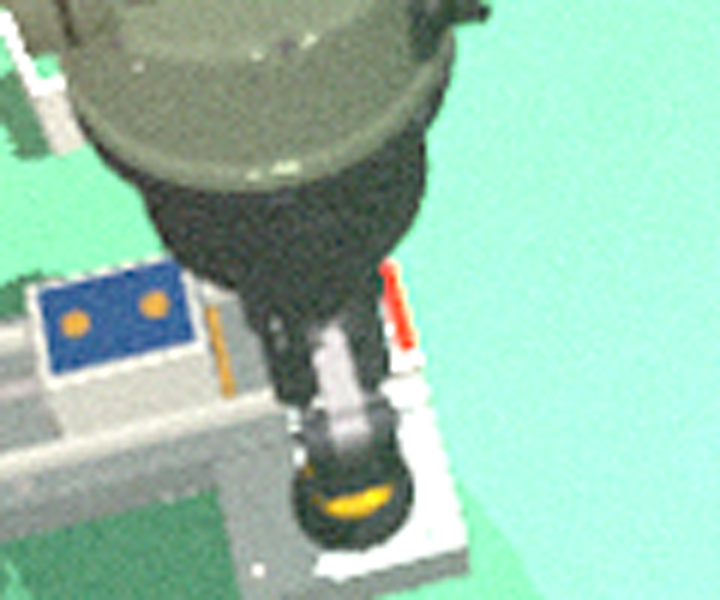

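```bash
python3 -m crank '[0,0,-0.2,0,62,0,0,0,0,62]'; python3 -m crank '[0,0,-0.2,0,62,0,0,0,0,62]'
```

```text
clock: 8.97
tool_pos: [0.5818, -0.0958, 0.0109]
tool_rot: [-0.0, 0.86, 0.511, -0.0]
force: [-0.3, 0.3, -0.3]
finger_gap: 0.618
clock: 9.13
tool_pos: [0.5818, -0.0958, 0.0089]
tool_rot: [-0.0, 0.86, 0.511, -0.0]
force: [0.2, 0.0, 0.3]
finger_gap: 0.619
```

```bash
python3 - <<'E'
from h import *
im=vision.get_image("scene")
c=im[175:275,150:270]
c=np.clip(c.astype(float)*2,0,255).astype(np.uint8)
cv2.imwrite(f"pics/scene14.png",cv2.cvtColor(cv2.resize(c,None,fx=6,fy=6,interpolation=cv2.INTER_CUBIC),cv2.COLOR_RGB2BGR))
E
```

```text
(no output)
```

View pics/scene14.png

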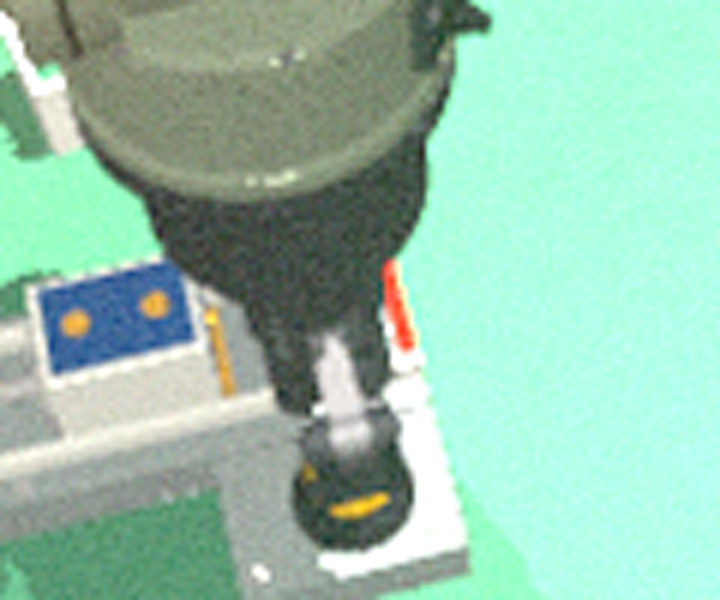

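```bash
python3 -m crank '[0,0,-0.2,0,62,0,0,0,0,62]'; python3 -m crank '[0,0,-0.2,0,62,0,0,0,0,62]'
```

```text
clock: 9.35
tool_pos: [0.5818, -0.0958, 0.0069]
tool_rot: [-0.0, 0.86, 0.511, -0.0]
force: [0.2, -0.4, -0.6]
finger_gap: 0.621
clock: 9.52
tool_pos: [0.582, -0.0959, 0.005]
tool_rot: [0.0, 0.86, 0.511, 0.0]
force: [0.1, -0.7, 1.7]
finger_gap: 0.619
```

```bash
python3 -m crank '[0,0,-0.15,0,62,0,0,0,0,62]'; python3 - <<'E'
from h import *
im=vision.get_image("scene")
c=im[175:275,150:270]
c=np.clip(c.astype(float)*2,0,255).astype(np.uint8)
cv2.imwrite(f"pics/scene15.png",cv2.cvtColor(cv2.resize(c,None,fx=6,fy=6,interpolation=cv2.INTER_CUBIC),cv2.COLOR_RGB2BGR))
s=monitor.get_state();print(s["tool_pos"],s["force"],s["wrist_torque"])
E
```

```text
clock: 9.68
tool_pos: [0.582, -0.0958, 0.0036]
tool_rot: [-0.0, 0.86, 0.511, 0.0]
force: [0.0, 0.4, -0.4]
finger_gap: 0.62
[ 0.58188043 -0.0958358   0.00356435] [ 0.86741451  0.66864716 -0.45291175] [0.00090402 0.00560213 0.00550728]
```

View pics/scene15.png

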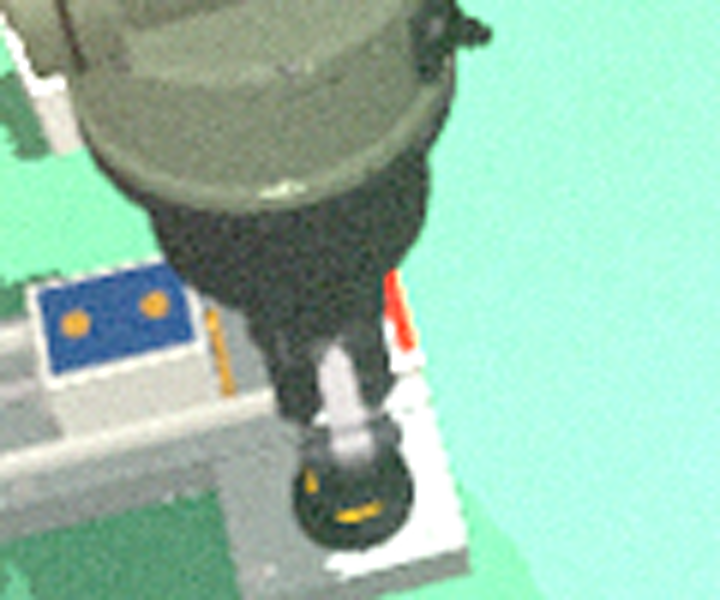

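```bash
python3 -m crank '[0,0,0.7,0,62,-0.53,0.29,0,0,54,0,0,0,0,54,0,0,0,0,54]'; python3 - <<'E'
from h import *
im=vision.get_image("scene")
c=im[175:275,150:270]
c=np.clip(c.astype(float)*2,0,255).astype(np.uint8)
cv2.imwrite(f"pics/scene16.png",cv2.cvtColor(cv2.resize(c,None,fx=6,fy=6,interpolation=cv2.INTER_CUBIC),cv2.COLOR_RGB2BGR))
E
```

```text
clock: 10.07
tool_pos: [0.5764, -0.0926, 0.0108]
tool_rot: [-0.0, 0.86, 0.511, 0.0]
force: [0.0, -0.5, -0.4]
finger_gap: 0.536
```

View pics/scene16.png

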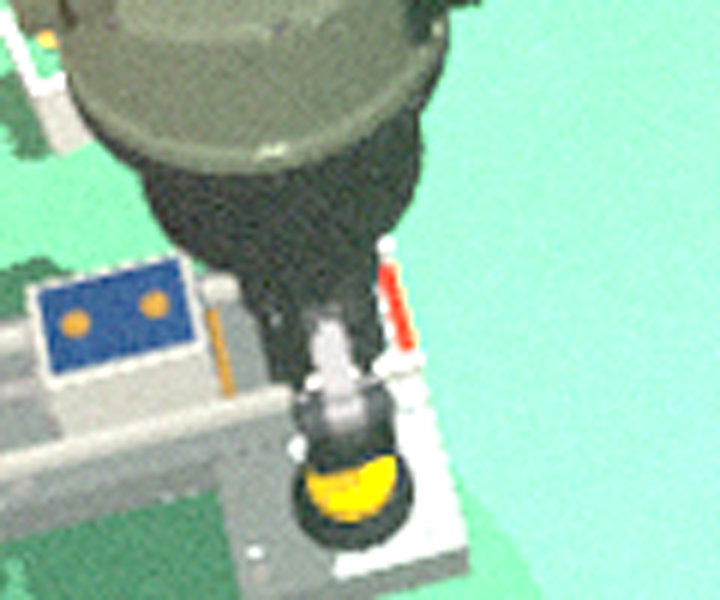

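```bash
python3 -m crank '[0.26,-0.14,-0.4,0,54,0,0,-0.3,0,54,0,0,0,0,54]'; python3 -m crank '[0,0,-0.2,0,54,0,0,0,0,54]'; python3 - <<'E'
from h import *
im=vision.get_image("scene")
c=im[175:275,150:270]
c=np.clip(c.astype(float)*2,0,255).astype(np.uint8)
cv2.imwrite(f"pics/scene17.png",cv2.cvtColor(cv2.resize(c,None,fx=6,fy=6,interpolation=cv2.INTER_CUBIC),cv2.COLOR_RGB2BGR))
E
```

```text
clock: 10.37
tool_pos: [0.5793, -0.0945, 0.0029]
tool_rot: [-0.0, 0.86, 0.511, -0.0]
force: [0.5, -0.7, -0.6]
finger_gap: 0.542
clock: 10.53
tool_pos: [0.5791, -0.0944, 0.0013]
tool_rot: [-0.0, 0.86, 0.511, -0.0]
force: [-0.2, -0.2, -0.4]
finger_gap: 0.539
```

View pics/scene17.png

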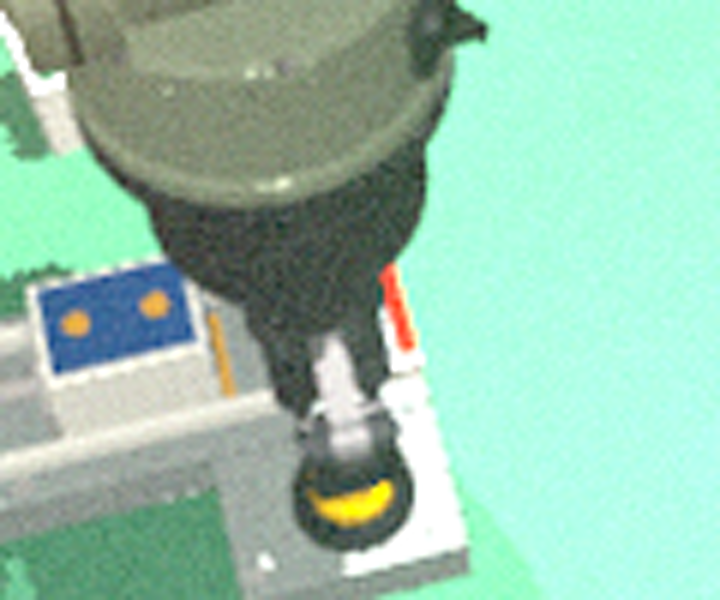

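```bash
python3 - <<'E'
from h import *
im=vision.get_image("scene")
s=monitor.get_state(); t=s["tool_pos"]; print(t)
u=np.array([np.cos(-.499),np.sin(-.499),0]); v=np.array([-u[1],u[0],0])
c=np.clip(im[135:275,150:270].astype(float)*2.2,0,255).astype(np.uint8); c=cv2.resize(c,None,fx=4.2,fy=4.2,interpolation=cv2.INTER_CUBIC)
for z,col in ((.073,(255,0,0)),(.113,(255,0,255)),(.15,(0,0,255))):
    P=[t+u*a*.038+v*b*.0425+[0,0,z] for a,b in ((1,1),(1,-1),(-1,-1),(-1,1))]
    p=((proj("scene",P)-[150,135])*4.2).astype(np.int32); cv2.polylines(c,[p],True,col,1)
cv2.imwrite(f"pics/scene18.png",cv2.cvtColor(c,cv2.COLOR_RGB2BGR))
E
```

```text
[ 0.57902114 -0.09430127  0.00153494]
```

View pics/scene18.png

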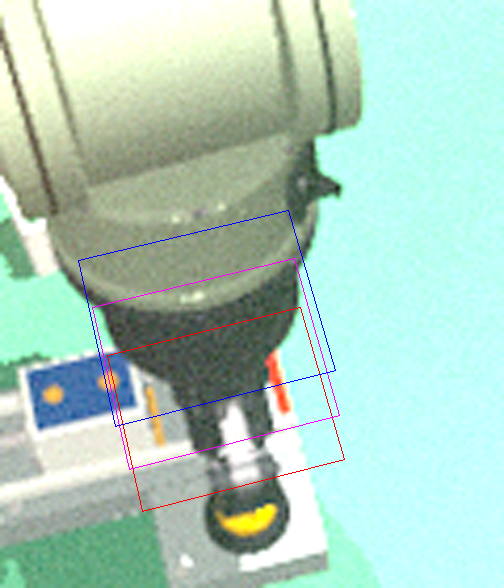

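```bash
python3 -m crank '[0,0,-0.2,0,54,0,0,0,0,54]'; python3 -m crank '[0,0,-0.2,0,54,0,0,0,0,54]';  python3 - <<'E'
from h import *
im=vision.get_image("scene")
c=im[175:275,150:270]
c=np.clip(c.astype(float)*2,0,255).astype(np.uint8)
cv2.imwrite(f"pics/scene19.png",cv2.cvtColor(cv2.resize(c,None,fx=6,fy=6,interpolation=cv2.INTER_CUBIC),cv2.COLOR_RGB2BGR))
E
```

```text
clock: 10.8
tool_pos: [0.5793, -0.0939, -0.0005]
tool_rot: [-0.0, 0.86, 0.511, 0.0]
force: [1.4, 2.6, -0.5]
finger_gap: 0.538
clock: 10.97
tool_pos: [0.5795, -0.0939, -0.0024]
tool_rot: [-0.0, 0.859, 0.511, 0.0]
force: [1.3, 4.3, 1.7]
finger_gap: 0.538
```

View pics/scene19.png

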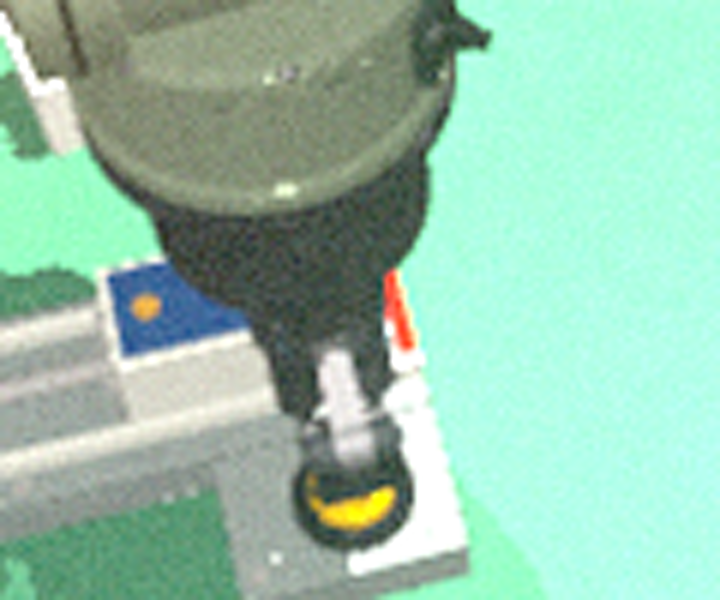

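```bash
python3 -m crank '[0,0,0,0,54,0,0,0,0,54,0,0,0,0,54,0,0,0,0,54,0,0,0,0,54]'; python3 - <<'E'
from h import *
for i in range(2):
    im=vision.get_image("scene"); print(blob(im,(100,120,80),(125,255,255))[0],monitor.get_state()["force"])
# module top left-rear corner comparison: rear edge mid along runway
for y in (-.03,-.01,-.008,0): 
    c,s=np.cos(-.491),np.sin(-.491); P=[[.5384+c*a-s*(y-.025),-.1037+s*a+c*(y-.025),.065] for a in (-.018,.018)]
    print(y,((proj("scene",P)-[150,175])*6).round(0).tolist())
E
```

```text
clock: 11.43
tool_pos: [0.5792, -0.0943, -0.0024]
tool_rot: [-0.0, 0.86, 0.511, -0.0]
force: [2.3, 3.2, 1.1]
finger_gap: 0.538
([175, 229, 4, 3, 5], [176.6, 230.0]) [1.38993579 3.9155292  0.58589294]
([186, 227, 4, 3, 8], [187.5, 228.12]) [2.2473498  4.53196575 1.0038639 ]
-0.03 [[20.0, 285.0], [41.0, 388.0]]
-0.01 [[85.0, 269.0], [107.0, 371.0]]
-0.008 [[91.0, 267.0], [114.0, 369.0]]
0 [[117.0, 261.0], [140.0, 362.0]]
```

```bash
python3 -c "
from plant import workorder,monitor
print(workorder.finish_job()); s=monitor.get_state(); print(s['clock'],s['force'])"
```

```text
the job is handed in; nothing more can be done
None
the job is handed in; nothing more can be done
```

The button was pressed with one fingertip and the blue-topped module was caught against the other finger. I handed the job in at about 11.5 s, with the module still held back; no verdict is reported.

**Last checks**
- The last pictures put the module at about y = -6 mm on the runway, roughly 24 mm out from its latched place. That is well inside the limits, and it looked upright on the deck.
- After 0.5 s of holding, the sideways force on the tool was about 4–5 N, mostly along the runway, which is close to the spring's own push.
- I did not measure the button's travel directly. That the latch let go implies 5 to 6 mm, and I went about 2 mm further down afterwards.
- No arm move went near the spare, screwdriver or cup. I did not check their positions again in a final picture.

**What disagreed**
- **Fingertip height:** the fingertips were roughly 40 mm higher than the reported tool position implied. The reported height was about zero when the button went down. I therefore went down in small steps, guided by the scene pictures and the force reading.
- **Camera fits:** the two cameras' fits of the cradle differed by about 5 mm, so I used the joint fit.
- **Top view:** the arm blocked the top camera during the press and catch.

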